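# Put up the pail hook at the pizza counter

## Task

Set up the pizza counter: take the removable hook arm out of its wooden block and drop its pin through the eye of the steel bracket until the collar sits on the eye, with the hook pointing away from the bracket's post. Then hang the steel pail by its handle on that hook, hanging free of the counter, let go, and leave everything else where it stands.

Things in the scene. Friction and masses are not known exactly. Their poses are not given: they have to be found in the camera images.
- bracket: dark steel bracket fixed to the counter, yaw within 0.35. Origin on the counter under the eye's centre, z up. Eye: 44 x 44 mm block, z 130 to 170 mm, with a square 16 mm hole right through it along z (sides along x, y; 2 mm chamfer). Post 32 x 40 mm, 170 high, at x +50 to +82 mm; foot plate 12 mm thick, 110 wide, at x +33 to +115. The hook arm must point to this frame's -x
- eye_mouth (a point): centre of the upper mouth of the bracket's eye, 170 mm above the counter; axes as the bracket's
- holder: wooden block 75 x 75 x 78 mm fixed to the counter, origin under its centre, with an upright square hole (17 mm wide, 66 mm deep) in the middle of its top, in which the hook arm is parked at the start
- hook: removable steel hook arm, 0.18 kg. Origin on the pin axis at the collar's underside, z up. Square pin 14 mm wide, z 0 to -60 mm, last 12 mm a round taper; collar 30 mm across, z 0 to 6; grip block 24 (x) by 16 (y) mm up to z 70 (grasp across y, clear of the collar); 8 mm round bar along -x at z 46 to x -75, dips to a flat pad 16 wide, top z 44, at x -86 to -120, turns up to its tip at x -134, z 64
- hook_tip (a point): centre of the upturned tip of the hook, at (-134, 0, 64) mm in the hook's frame; the end is rounded with 4 mm radius
- hook_saddle (a point): middle of the flat top of the hook's dip where the pail's handle should rest, at (-103, 0, 44) mm in the hook's frame
- pail: steel pail, 0.26 kg, rim 110 mm across, base 86, 80 high, with a rigid upright handle. Origin under the base's centre, z up. Handle in the y-z plane: legs at y +-55 mm, 10 mm round top bar with centre at z 150, straight from y -45 to +45 (grasp across x, beside the middle, which must stay free for the hook); 65 mm clear between rim and bar
- bail_mid (a point): middle of the top bar of the pail's handle, on the bar's centre line, 150 mm above the pail's base; axes as the pail's
- plates: bystander, to be left alone: stack of six white plates, 225 mm across, 61 mm high; origin under its centre
- jar: bystander, to be left alone: glass spice jar with a steel cap, 64 mm across, 100 mm high; origin under its centre
- tin: bystander, to be left alone: steel tin without a handle, 108 mm across, 85 mm high; it looks much like the pail but is not part of the job; origin under its centre
- cutter: bystander, to be left alone: wheel cutter for pizza lying flat, 195 mm long, 28 mm high; origin under its middle
- scraper: bystander, to be left alone: dough scraper lying flat, 124 mm wide, 18 mm high; origin under its middle
- cup: bystander, to be left alone: small steel measuring cup, 72 mm across, 55 mm high; origin under its centre
- tub: bystander, to be left alone: white flour tub, 144 mm across, 120 mm high; origin under its centre
Not all that is in view belongs to the job. What is shaped like the hook but blue is not meant.

How it is judged:
By the outcome, as a careful person would: the job done as asked, in the order asked, and still so for the second after the job is handed in, with the robot touching nothing.
It also fails if it takes over 70 s, if anything falls off the work surface, if the arm or the gripper's body presses on something with over 40 N, if the wrist force passes 120 N, or if a joint passes its speed limit or range.

## Robot

A 7-joint arm with a two-finger parallel gripper is mounted at the origin on the work surface. World frame = base frame: x ahead of the robot, y to its left, z up, the work surface at z = 0. Lengths are in m, angles in rad, forces in N, time in s.
With the tool pointing down it reaches from about 0.35 to 0.775 m from the base axis. Payload 3.1 kg.
Tool frame: the origin (TCP) lies at the very end of the fingers, on their centre line; the grasp point (between the pads) lies 19 mm behind it; z points along the fingers, y is the line along which they close (so a half turn about z gives the same grasp; the last joint's range is limited). The gripper opens to 85 mm and grips with 20 to 120 N. Pads are 22 mm wide; open, the fingers measure 114 mm over their backs; the gripper's body (76 mm by 85 mm) begins 54 mm behind the grasp point. The pads swing forward as they close: fully open they stand 13 mm farther back than shut.
Start: joints at [1.194, 0.311, 0.014, 1.512, -0.004, 1.319, -0.027], TCP at [0.181, -0.519, 0.231] pointing down, gripper open.
Joint ranges: [-2.7, 2.7], [-0.3, 1.91], [-1.27, 1.3], [0.12, 2.57], [-1.44, 4.58], [0.2, 2.03], [-3.05, 3.05]. Speed limits (rad/s): [2.79, 2.79, 3.14, 3.14, 3.14, 3.14, 3.14].

## Interface

Orientations are given as a 3x3 rotation matrix whose columns are the frame's x, y, z axes.
In Python, from station import env, grab_frame, get_calibration, silhouettes gives the robot as it stands.
- The arm moves only by the tool apply_moves, never from a script. Its argument "steps" is a list of rows, each a list of 7 numbers: the opening, from 0 (shut) to 1 (fully open), then the shift along the tool's x, y, z in cm, then the turn, a rotation vector about the tool's x, y, z in rad. In form: [[fingers, x, y, z, rx, ry, rz], ...]. A call has 1 to 12 rows; each row shifts and turns the commanded pose from where the row before left it, along the tool's axes as they then stand; what a row does not reach is not made up. A row lasts 1/10 s, in which the tool goes at most 50 mm and 8.59 degrees, less where a joint would pass 70% of its speed; a pose out of reach is approached as far as the arm can. A call with a gripper value outside its range is refused whole. The fingers move at their own pace and stop on an object; "squeeze" is the grip in N (left out, the last holds). Time passes only in rows, so rows that do not move let the fingers close. It gives the time, the measured TCP pose, the force, the opening and the grip force at its end, in the units of the state.
- env.sense(): the state, without advancing time (a new reading comes with each control period).
- grab_frame(name): name is "scene" or "side" or "wrist"; returns (picture, depth): 480x640x3 uint8, red, green, blue; 480x640 float32, m along the optical axis (not along the pixel's ray), 0 where there is no reading.
- get_calibration(name): a dict with "fx", "fy", "cx", "cy" (pixels), "rvec" (rotation vector, rad) and "tvec" (3), from world to camera coordinates, as OpenCV has them. Camera axes: x right, y down, z forward; pixel columns grow to the right and rows downward; lengths in m; the calibration is good to about 2 mm. A picture is of the moment at which its call begins: read the wrist's pose just before it. get_calibration takes no time and is no camera call; for the wrist camera it gives the pose at the moment of the call.
- env.sign_off(): hands the job in; it is judged then, once.
Trained networks look in the newest picture that a camera, given by its name, has taken for a name from the list of things; names that differ only in an ending like _2 or _b are one class to them, and where a whole thing is asked for, a point or a joint stands for the part that bears it (a point fixed in the world has none). Each returns a list of dicts, best first, with "score" (0 to 1); they miss things now and then, are a little off and sometimes report something else, mostly with a low value. They report only what shows in the picture. A call takes as long as a camera call. They do not tell look-alikes from the thing itself.
- silhouettes(camera, name): "mask" (480x640 bool, what is visible of it) and "at" ([row, column] in pixels, amid what is visible of it).
The state is a dict: "time": time; "joints": joint angles; "qvel": joint speeds; "joint_torque": joint torques, N m; "position": TCP position; "eef_rot": TCP orientation; "ft_force": force on the tool from outside, world axes, zero at the start; "torque": the same for the moment, N m; "grip_width": finger opening in m; "grip_force": force on a finger pad.
Only numpy, scipy, OpenCV 4.12 (cv2) and the standard library are available. Lean on these libraries where they do the work, as an engineer would, in place of code of your own. Each camera call takes 0.05 s, during which the arm holds its last target. There are 200 camera calls.

## Working session

There is one attempt and no reset: what is moved stays moved. The work goes in short steps, Python scripts to look and compute and a tool call to move; the robot and the scene stay as the last step left them, time stands still between calls to the robot, and variables do not carry over. Pictures are saved under pics/ and viewed, at most 11 in all, crops included, and the job is handed in when it is done.

Besides the shell and the picture viewer there is one more tool, called after "Emit:" as name(argument=value, ...) on one line, values as JSON. apply_moves: Moves the arm, as the interface text tells. Its arguments: {"type":"object","properties":{"steps":{"type":"array"},"squeeze":{"type":"number"}},"required":["steps"]}

```bash
mkdir -p pics; ls
cat > h.py <<'E'
import numpy as np, cv2
from station import env, grab_frame, get_calibration, silhouettes
def cam(n):
    c=get_calibration(n); R=cv2.Rodrigues(np.array(c["rvec"],float))[0]; t=np.array(c["tvec"],float).ravel()
    return c,R,t
def cloud(n,d,C=None):
    c,R,t=C or cam(n); v,u=np.mgrid[0:480,0:640]
    P=np.stack([(u-c["cx"])/c["fx"]*d,(v-c["cy"])/c["fy"]*d,d],-1)
    W=(P-t)@R; W[d<=0]=np.nan; return W
def proj(n,p,C=None):
    c,R,t=C or cam(n); q=np.atleast_2d(p)@R.T+t
    return np.stack([q[:,0]/q[:,2]*c["fx"]+c["cx"],q[:,1]/q[:,2]*c["fy"]+c["cy"]],-1)
def save(f,im): cv2.imwrite("pics/"+f,im[:,:,::-1])
E
python3 - <<'E'
from h import *
s=env.sense(); print(s["time"],s["position"],s["eef_rot"],s["grip_width"])
for n in["scene","side"]:
    im,d=grab_frame(n); save(n+".png",im); W=cloud(n,d); np.savez("/tmp/"+n,im=im,d=d)
    c,R,t=cam(n); print(n,"cam at",-R.T@t)
    for o in["bracket","hook","holder","pail"]:
        for r in silhouettes(n,o)[:3]:
            m=r["mask"]; print(o,round(r["score"],2),r["at"],m.sum(),np.round(np.nanmedian(W[m],0),3))
E
```

```text
pics
0.0 [ 0.18050212 -0.51876744  0.23022373] [[ 9.44450736e-01  3.28651896e-01 -8.59880901e-04]
 [ 3.28653009e-01 -9.44448164e-01  2.20559476e-03]
 [-8.72400391e-05 -2.36567804e-03 -9.99997198e-01]] 0.08504035653418358
scene cam at [ 1.26821709 -0.63209342  1.12849129]
bracket 0.91 [309.9, 341.0] 1960 [ 0.726 -0.03   0.086]
bracket 0.56 [304.9, 190.4] 259 [ 0.475 -0.316  0.125]
hook 0.85 [293.1, 162.3] 336 [ 0.255 -0.335  0.022]
hook 0.62 [300.4, 192.8] 385 [ 0.461 -0.308  0.123]
holder 0.7 [302.1, 193.8] 323 [ 0.461 -0.308  0.126]
holder 0.69 [329.1, 199.5] 954 [ 0.498 -0.326  0.077]
pail 0.97 [234.2, 351.2] 1036 [0.493 0.265 0.054]
pail 0.69 [234.7, 302.8] 531 [0.384 0.151 0.034]
side cam at [0.49053875 1.0608185  1.00759074]
bracket 0.7 [225.5, 257.4] 2144 [0.711 0.004 0.095]
bracket 0.27 [287.2, 395.7] 1086 [0.381 0.157 0.032]
hook 0.89 [147.3, 358.2] 428 [ 0.464 -0.305  0.12 ]
hook 0.68 [147.9, 276.5] 1227 [ 0.702 -0.368  0.056]
hook 0.58 [171.6, 423.2] 420 [ 0.269 -0.324  0.016]
holder 0.97 [171.2, 355.4] 1003 [ 0.473 -0.284  0.055]
pail 0.6 [314.3, 343.4] 2514 [0.495 0.241 0.053]
```

View pics/scene.png

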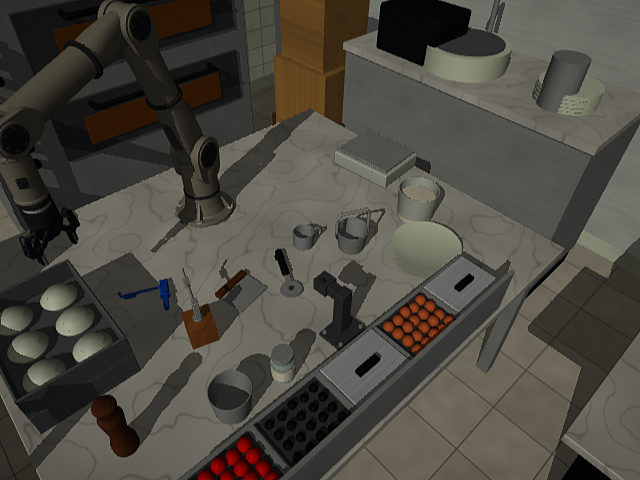

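View pics/side.png

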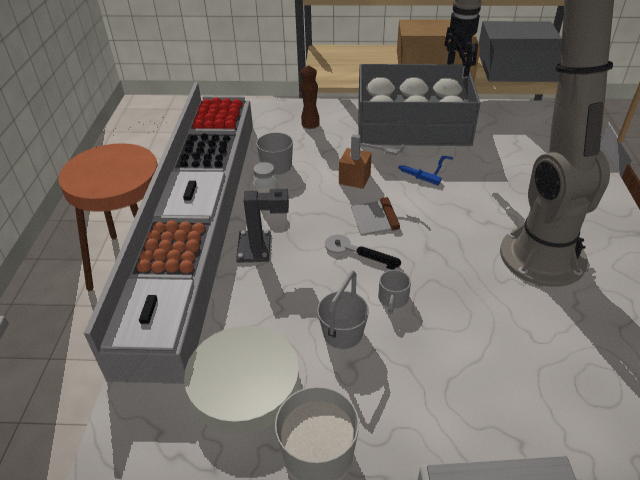

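Scene picture: the real hook is the grey one in the wooden block (193,300). The blue look-alike is at (158,293). The pail with its handle is at (351,234); the tin at (230,395) and the cup at (303,236) could be mistaken for it. The bracket is at (338,310), with its eye towards the robot.

Run:
```python
from h import *
for n in["scene","side"]:
    z=np.load(f"/tmp/{n}.npz"); W=cloud(n,z["d"])
    def sel(c,r,lo,hi):
        with np.errstate(invalid="ignore"):
            m=(np.hypot(W[...,0]-c[0],W[...,1]-c[1])<r)&(W[...,2]>lo)&(W[...,2]<hi)
        return W[m],m
    print(n)
    for nm,c,r,bins in[("hook",(.48,-.31),.17,[.07,.085,.1,.115,.125,.135,.15,.16]),("br",(.71,0),.12,[.1,.13,.16,.168,.175]),("pail",(.493,.26),.09,[.05,.075,.085,.11,.14,.16])]:
        for a,b in zip(bins,bins[1:]):
            p,_=sel(c,r,a,b)
            if len(p)>3: print(nm,a,b,len(p),np.round(p.mean(0),3),np.round(p.min(0),3),np.round(p.max(0),3))
z=np.load("/tmp/scene.npz"); a=cv2.resize(z["im"][250:360,120:280],None,fx=4,fy=4,interpolation=2)
save("crop1.png",a)
```

```text
scene
hook 0.07 0.085 560 [ 0.477 -0.319  0.08 ] [ 0.424 -0.362  0.07 ] [ 0.519 -0.271  0.085]
hook 0.085 0.1 63 [ 0.479 -0.321  0.089] [ 0.435 -0.361  0.085] [ 0.508 -0.292  0.1  ]
hook 0.1 0.115 25 [ 0.481 -0.32   0.108] [ 0.462 -0.327  0.101] [ 0.485 -0.312  0.115]
hook 0.115 0.125 49 [ 0.404 -0.296  0.122] [ 0.351 -0.326  0.117] [ 0.483 -0.276  0.125]
hook 0.125 0.135 94 [ 0.41  -0.299  0.129] [ 0.346 -0.327  0.125] [ 0.485 -0.274  0.134]
hook 0.135 0.15 55 [ 0.439 -0.307  0.144] [ 0.34  -0.327  0.136] [ 0.485 -0.273  0.15 ]
hook 0.15 0.16 27 [ 0.472 -0.317  0.152] [ 0.461 -0.323  0.15 ] [ 0.483 -0.31   0.154]
br 0.1 0.13 249 [ 0.778 -0.011  0.109] [ 0.707 -0.065  0.1  ] [0.829 0.061 0.13 ]
br 0.13 0.16 276 [ 0.698 -0.03   0.146] [ 0.633 -0.046  0.13 ] [0.741 0.005 0.16 ]
br 0.16 0.168 146 [ 0.689 -0.023  0.165] [ 0.637 -0.043  0.16 ] [0.739 0.006 0.168]
br 0.168 0.175 352 [ 0.687 -0.018  0.171] [ 0.632 -0.045  0.168] [0.74  0.006 0.175]
pail 0.05 0.075 334 [0.493 0.261 0.062] [0.441 0.198 0.05 ] [0.549 0.313 0.075]
pail 0.075 0.085 147 [0.495 0.261 0.08 ] [0.439 0.2   0.075] [0.
[... 898 characters left out ...]
.002 0.111] [ 0.633 -0.067  0.1  ] [0.83  0.063 0.13 ]
br 0.13 0.16 419 [0.683 0.002 0.145] [ 0.633 -0.04   0.13 ] [0.737 0.013 0.16 ]
br 0.16 0.168 294 [ 0.685 -0.008  0.165] [ 0.633 -0.041  0.16 ] [0.739 0.011 0.168]
br 0.168 0.175 260 [ 0.681 -0.014  0.17 ] [ 0.633 -0.039  0.168] [0.736 0.011 0.175]
pail 0.05 0.075 662 [0.495 0.257 0.063] [0.445 0.206 0.05 ] [0.548 0.318 0.075]
pail 0.075 0.085 288 [0.498 0.263 0.079] [0.443 0.204 0.075] [0.551 0.317 0.084]
pail 0.085 0.11 80 [0.497 0.263 0.097] [0.471 0.207 0.085] [0.522 0.317 0.11 ]
pail 0.11 0.14 85 [0.501 0.275 0.125] [0.472 0.209 0.111] [0.522 0.317 0.14 ]
pail 0.14 0.16 221 [0.499 0.269 0.152] [0.472 0.215 0.14 ] [0.522 0.315 0.159]
```

View pics/crop1.png

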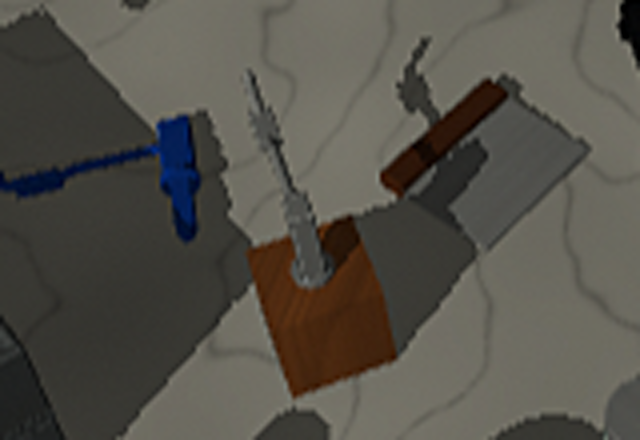

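The crop confirms it: the grey hook stands in the wooden block, tip up-left, and the blue one lies beside it. Next I set up a wrist view above the hook.

```bash
cat >> h.py <<'E'
def rv(R): return cv2.Rodrigues(np.asarray(R,float))[0].ravel()
def Rdown(a):  # tool down, tool x at world yaw a
    return np.array([[np.cos(a),np.sin(a),0],[np.sin(a),-np.cos(a),0],[0,0,-1]])
def goto(p,a):
    s=env.sense(); R=np.array(s["eef_rot"]); d=R.T@(np.array(p)-s["position"])*100
    print("shift cm",np.round(d,2),"rot",np.round(rv(R.T@Rdown(a)),4),"F",np.round(s["ft_force"],1),"w",round(s["grip_width"],4))
E
python3 - <<'E'
from h import *
s=env.sense(); c,R,t=cam("wrist"); T=np.array(s["eef_rot"])
print("cam in tool",T.T@(-R.T@t-s["position"]),"\n",np.round(T.T@R.T,3),c["fx"])
goto((.44,-.30,.30),-.33)
for n in["scene","side"]:
    z=np.load(f"/tmp/{n}.npz"); W=cloud(n,z["d"])
    for nm,c,r,lo,hi in[("hook",(.44,-.3),.15,.125,.15),("eyetop",(.655,-.02),.05,.166,.174),("bail",(.497,.26),.09,.142,.165)]:
        with np.errstate(invalid="ignore"): m=(np.hypot(W[...,0]-c[0],W[...,1]-c[1])<r)&(W[...,2]>lo)&(W[...,2]<hi)
        p=W[m][:,:2]; v=np.linalg.svd(p-p.mean(0))[2][0]; print(nm,p.mean(0),np.arctan2(v[1],v[0]),cv2.minAreaRect(p.astype(np.float32)*1000))
E
```

```text
cam in tool [ 0.07408379  0.0002585  -0.1437364 ] 
 [[ 0.001 -0.957 -0.292]
 [ 1.     0.001  0.001]
 [-0.001 -0.292  0.957]] 332.80048386084394
shift cm [ 31.7  -12.21  -6.87] rot [-1.000e-04  1.000e-04  6.649e-01] F [ 1.1 -0.1  0.7] w 0.0853
hook [ 0.42071671 -0.3016577 ] -0.29689256210942827 ((412.3609924316406, -298.22509765625), (15.653128623962402, 151.66162109375), 72.64668273925781)
eyetop [ 0.66705415 -0.02071988] 0.06660401771861886 ((668.190185546875, -19.842754364013672), (71.85967254638672, 49.88526153564453), 2.685962200164795)
bail [0.49738957 0.25527105] -1.9844043837387022 ((497.5569152832031, 257.69989013671875), (111.31477355957031, 16.928524017333984), 65.76341247558594)
hook [ 0.44148575 -0.30095673] 2.859923295752388 ((411.22906494140625, -295.105712890625), (24.254274368286133, 149.67864990234375), 73.51438903808594)
eyetop [ 0.66034316 -0.01512973] -2.9797439898738545 ((668.612060546875, -16.108139038085938), (69.95138549804688, 50.2700309753418), 2.365736484527588)
bail [0.49889517 0.26767485] 1.1547906185450734 ((498.1866760253906, 263.987548828125), (109.97856903076172, 11.478777885437012), 66.6995620727539)
```

Emit:
apply_moves(steps=[[1, 4.5, -1.7, -0.5, 0, 0, 0], [1, 4.5, -1.7, -0.5, 0, 0, 0], [1, 4.5, -1.7, -0.5, 0, 0, 0], [1, 4.5, -1.7, -0.5, 0, 0, 0], [1, 4.5, -1.7, -0.5, 0, 0, 0], [1, 4.5, -1.7, -0.5, 0, 0, 0], [1, 4.5, -1.7, -0.5, 0, 0, 0], [1, 0, 0, 0, 0, 0, 0.125], [1, 0, 0, 0, 0, 0, 0.125], [1, 0, 0, 0, 0, 0, 0.125], [1, 0, 0, 0, 0, 0, 0.125], [1, 0, 0, 0, 0, 0, 0.125]])

```text
time: 1.7
position: [0.4392, -0.3036, 0.2663]
eef_rot: [[0.957, -0.291, 0.0], [-0.291, -0.957, -0.0], [0.0, 0.0, -1.0]]
ft_force: [-0.6, 0.1, -0.8]
grip_width: 0.085
grip_force: 0.0
```

Run:
```python
from h import *
s=env.sense(); print(s["time"],s["position"],s["qvel"])
C=cam("wrist"); im,d=grab_frame("wrist"); save("w1.png",im); np.savez("/tmp/w1",im=im,d=d)
W=cloud("wrist",d,C)
for o in["hook","holder"]:
    for r in silhouettes("wrist",o)[:2]: print(o,r["score"],r["at"],r["mask"].sum(),np.nanmedian(W[r["mask"]],0))
for lo,hi in[(.074,.081),(.115,.138),(.138,.146),(.146,.152)]:
    with np.errstate(invalid="ignore"): m=(np.hypot(W[...,0]-.44,W[...,1]+.3)<.15)&(W[...,2]>lo)&(W[...,2]<hi)
    p=W[m]
    if len(p)>5: print(lo,hi,len(p),p.mean(0),cv2.minAreaRect(p[:,:2].astype(np.float32)*1000))
```

```text
1.7 [ 0.43915933 -0.30355104  0.26633116] [-0.12985159 -0.00937613  0.16990679  0.0055708  -0.04728415 -0.00155466
 -1.19621169]
hook 0.69 [225.9, 318.5] 2392 [ 0.43348583 -0.30351994  0.12797544]
hook 0.57 [313.9, 369.8] 1794 [ 0.27080347 -0.32567267  0.02105493]
holder 0.84 [156.3, 315.0] 4791 [ 0.4772403  -0.31943829  0.07925631]
0.074 0.081 4747 [ 0.47423756 -0.31670981  0.07923528] ((470.9769287109375, -315.7591857910156), (75.50641632080078, 74.80094146728516), 73.1695785522461)
0.115 0.138 1396 [ 0.39955383 -0.29407207  0.12628217] ((414.3392333984375, -298.62872314453125), (15.452421188354492, 142.85447692871094), 73.26826477050781)
0.138 0.146 88 [ 0.37522759 -0.28647211  0.14277025] ((412.0983581542969, -296.04071044921875), (14.385059356689453, 148.78895568847656), 71.84121704101562)
0.146 0.152 617 [ 0.46614137 -0.31442813  0.14893499] ((411.3074035644531, -298.49822998046875), (15.184615135192871, 148.26768493652344), 73.76222229003906)
```

View pics/w1.png

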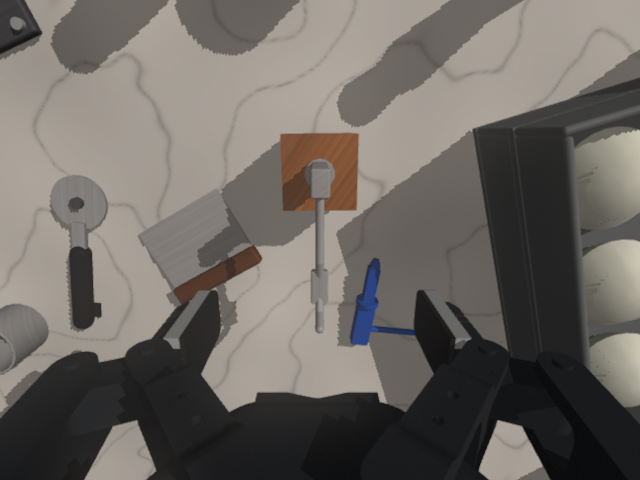

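The wrist picture shows the wooden block at (320,172), the grip block at (320,182) and the tip at (319,330), aligned with the tool's x axis. The blue hook lies to the right at (370,310). Next, a precise measure.

Run:
```python
from h import *
s=env.sense(); print(s["position"])
C=cam("wrist"); im,d=grab_frame("wrist"); W=cloud("wrist",d,C)
a=-.293; ux=np.array([np.cos(a),np.sin(a)]); uy=np.array([-ux[1],ux[0]])
with np.errstate(invalid="ignore"):
  for lo,hi in[(.145,.153),(.116,.135),(.076,.081)]:
    m=(np.hypot(W[...,0]-.46,W[...,1]+.31)<(.04 if lo>.14 else .15))&(W[...,2]>lo)&(W[...,2]<hi); p=W[m]
    q=np.stack([(p[:,:2]-[.471,-.3158])@ux,(p[:,:2]-[.471,-.3158])@uy,p[:,2]],1)*1000
    print(len(q),np.round(np.percentile(q,[1,5,50,95,99],axis=0),1).tolist(), cv2.minAreaRect(p[:,:2].astype(np.float32)*1000))
    v=np.linalg.svd(p[:,:2]-p[:,:2].mean(0))[2][0]; print(np.arctan2(v[1],v[0]))
goto((.471,-.3158,.094),-.293)
```

```text
[ 0.43918438 -0.30352635  0.26633294]
599 [[-11.0, -7.5, 147.0], [-10.0, -7.2, 147.8], [1.0, -0.2, 149.0], [11.1, 6.8, 150.2], [11.8, 7.6, 150.7]] ((471.26251220703125, -316.1151428222656), (15.708272933959961, 23.171756744384766), 73.33831787109375)
2.8417834233030534
1368 [[-127.8, -7.2, 118.7], [-124.3, -6.0, 122.0], [-85.8, 0.2, 126.5], [-17.8, 6.4, 129.9], [12.1, 8.1, 134.1]] ((414.86181640625, -298.4469909667969), (15.515378952026367, 141.97207641601562), 73.2718734741211)
2.844646984264074
4757 [[-36.7, -36.9, 77.5], [-33.6, -34.5, 78.0], [6.5, 0.3, 79.2], [34.8, 34.3, 80.4], [37.3, 36.9, 80.8]] ((471.0634765625, -315.86700439453125), (75.16851806640625, 74.60237884521484), 73.52952575683594)
-1.8054830341661916
shift cm [ 3.4   0.28 17.23] rot [ 0.0001 -0.0001  0.0056] F [-0.4  0.4 -0.2] w 0.0857
```

Emit:
apply_moves(steps=[[0.6, 3.4, 0.3, 0, 0, 0, 0.003], [0.6, 0, 0, 4, 0, 0, 0], [0.6, 0, 0, 4, 0, 0, 0], [0.6, 0, 0, 4, 0, 0, 0], [0.6, 0, 0, 3, 0, 0, 0], [0.6, 0, 0, 2.2, 0, 0, 0], [0.6, 0, 0, 0, 0, 0, 0]])

```text
time: 2.6
position: [0.468, -0.3145, 0.0906]
eef_rot: [[0.958, -0.287, -0.007], [-0.287, -0.958, 0.005], [-0.008, -0.002, -1.0]]
ft_force: [0.1, -0.4, -0.7]
grip_width: 0.0511
grip_force: 0.0
```

Run:
```python
from h import *
goto((.4713,-.316,.094),-.293)
```

```text
shift cm [ 0.35  0.05 -0.34] rot [-0.0024  0.0081  0.0016] F [ 0.1 -0.4 -0.7] w 0.0511
```

Emit:
apply_moves(steps=[[0.6, 0, 0, 0, 0, 0, 0], [0.6, 0, 0, 0, 0, 0, 0]])

```text
time: 2.8
position: [0.4722, -0.317, 0.0962]
eef_rot: [[0.958, -0.288, 0.003], [-0.288, -0.958, -0.002], [0.004, 0.001, -1.0]]
ft_force: [-0.6, 0.1, 0.3]
grip_width: 0.0511
grip_force: 0.0
```

Run:
```python
from h import *
goto((.4713,-.316,.094),-.293)
```

```text
shift cm [-0.12 -0.07  0.22] rot [ 0.001  -0.0036  0.0004] F [-0.6  0.1  0.3] w 0.0511
```

Emit:
apply_moves(steps=[[0.0, 0, 0, 0, 0, 0, 0], [0, 0, 0, 0, 0, 0, 0], [0, 0, 0, 0, 0, 0, 0], [0, 0, 0, 0, 0, 0, 0], [0, 0, 0, 0, 0, 0, 0]], squeeze=80)

```text
time: 3.3
position: [0.4717, -0.3166, 0.0955]
eef_rot: [[0.957, -0.289, 0.002], [-0.289, -0.957, -0.001], [0.002, 0.001, -1.0]]
ft_force: [0.8, 0.9, 6.1]
grip_width: 0.0152
grip_force: 78.5
```

Run:
```python
from h import *
s=env.sense(); print(s["grip_force"]); goto((.4713,-.316,.094),-.293)
```

```text
78.51521015167236
shift cm [-0.05 -0.05  0.15] rot [ 0.0007 -0.0022 -0.    ] F [0.8 0.9 6.1] w 0.0152
```

Emit:
apply_moves(steps=[[0, 0, 0, -1, 0, 0, 0], [0, 0, 0, -2, 0, 0, 0], [0, 0, 0, -3, 0, 0, 0], [0, 0, 0, -3, 0, 0, 0], [0, 0, 0, -4, 0, 0, 0], [0, 0, 0, -4, 0, 0, 0], [0, 0, 0, -3.5, 0, 0, 0], [0, 0, 0, 0, 0, 0, 0]])

```text
time: 4.1
position: [0.473, -0.3174, 0.3052]
eef_rot: [[0.957, -0.289, 0.009], [-0.289, -0.957, -0.006], [0.01, 0.003, -1.0]]
ft_force: [-0.3, 0.5, -1.4]
grip_width: 0.0152
grip_force: 78.5
```

Run:
```python
from h import *
s=env.sense(); print(s["grip_force"]); goto((.56,-.02,.30),.045)
```

```text
78.48412156105042
shift cm [ -0.27 -30.98   0.43] rot [ 0.0046 -0.0097 -0.3381] F [-0.3  0.5 -1.4] w 0.0152
```

Emit:
apply_moves(steps=[[0, 0, -2.5, 0, 0, 0, 0], [0, 0, -4, 0, 0, 0, 0], [0, 0, -4, 0, 0, 0, 0], [0, 0, -4, 0, 0, 0, 0], [0, 0, -4, 0, 0, 0, 0], [0, 0, -4, 0, 0, 0, 0], [0, 0, -4, 0, 0, 0, 0], [0, 0, -3, 0, 0, 0, -0.07], [0, 0, -1.5, 0, 0, 0, -0.1], [0, 0, 0, 0, 0, 0, -0.1], [0, 0, 0, 0, 0, 0, -0.07], [0, 0, 0, 0, 0, 0, 0]])

```text
time: 5.3
position: [0.5584, -0.0191, 0.2975]
eef_rot: [[0.999, 0.047, -0.004], [0.047, -0.999, -0.0], [-0.004, -0.0, -1.0]]
ft_force: [-0.0, 0.3, -2.8]
grip_width: 0.0156
grip_force: 78.4
```

Emit:
apply_moves(steps=[[0, 0, 0, 0, 0, 0, 0], [0, 0, 0, 0, 0, 0, 0]])

```text
time: 5.5
position: [0.559, -0.0194, 0.2986]
eef_rot: [[0.999, 0.045, -0.001], [0.045, -0.999, -0.0], [-0.001, 0.0, -1.0]]
ft_force: [0.0, 0.4, -2.0]
grip_width: 0.0151
grip_force: 78.4
```

Run:
```python
from h import *
s=env.sense(); print(s["time"],s["position"],np.abs(s["qvel"]).max())
C=cam("wrist"); im,d=grab_frame("wrist"); save("w2.png",im); W=cloud("wrist",d,C); np.savez("/tmp/w2",im=im,d=d,W=W)
for r in silhouettes("wrist","bracket")[:2]:
    m=r["mask"]; print(r["score"],r["at"],m.sum()); 
    with np.errstate(invalid="ignore"): k=(W[...,2]>.163)&(W[...,2]<.177)&(np.hypot(W[...,0]-.68,W[...,1]+.02)<.09)
    p=W[k]; print(len(p),p.mean(0),cv2.minAreaRect(p[:,:2].astype(np.float32)*1000))
goto((.56,-.02,.30),.045)
```

```text
5.5 [ 0.55901441 -0.01941987  0.29863816] 0.00702652891235668
0.78 [53.3, 322.4] 10392
6339 [ 0.67920234 -0.01706665  0.16997456] ((677.91552734375, -17.172616958618164), (88.97486877441406, 44.18014907836914), 3.9300758838653564)
shift cm [ 0.07  0.07 -0.1 ] rot [0.0001 0.0005 0.0009] F [ 0.3 -0.3 -1.4] w 0.0151
```

View pics/w2.png

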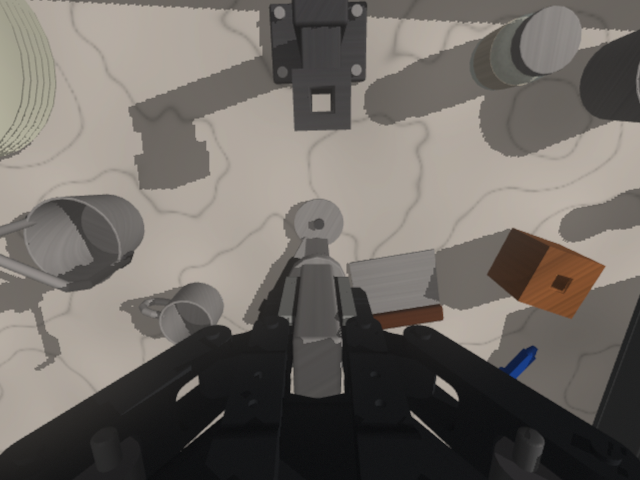

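The wrist picture shows the eye hole at (321,102) with its post beyond it, so it points the right way. The grip block is in the fingers at (317,300). Now the hole centre.

Run:
```python
from h import *
z=np.load("/tmp/w2.npz"); W=z["W"]; C=cam("wrist")
g=cv2.cvtColor(z["im"],cv2.COLOR_RGB2GRAY)
a=.0686
def hplane(uv,h):
    c,R,t=C; r=np.c_[(uv[:,0]-c["cx"])/c["fx"],(uv[:,1]-c["cy"])/c["fy"],np.ones(len(uv))]@R; o=-R.T@t
    return o+r*((h-o[2])/r[:,2])[:,None]
# eye-top mask (by depth), its hole, outer edges
with np.errstate(invalid="ignore"): k=((W[...,2]>.163)&(W[...,2]<.177)&(np.hypot(W[...,0]-.68,W[...,1]+.02)<.09)).astype(np.uint8)
cs,h=cv2.findContours(k,cv2.RETR_CCOMP,cv2.CHAIN_APPROX_NONE)
for c,hh in zip(cs,h[0]):
    if len(c)>25:
        P=hplane(c[:,0].astype(float),.17); print("hole" if hh[3]>=0 else "outer",len(c),cv2.minAreaRect((P[:,:2]*1000).astype(np.float32)))
for A in np.arange(.03,.09,.01):
  ux=np.array([np.cos(A),np.sin(A)]);uy=np.array([-ux[1],ux[0]])
  v,u=np.nonzero(k); P=hplane(np.c_[u,v].astype(float),.17)[:,:2]; q=np.c_[P@ux,P@uy]
  e=q[q[:,0]<q[:,0].min()+.035]
  print(round(A,3),"min x",np.percentile(q[:,0],[0,.5,1]),"y",np.percentile(e[:,1],[0,1,99,100]), "c",(q[:,0].min()+.022)*ux+(e[:,1].min()+e[:,1].max())/2*uy)
m=(g[80:125,300:345]>110); vv,uu=np.nonzero(m); P=hplane(np.c_[uu+300,vv+80].astype(float),.13); print("bright",m.sum(),cv2.minAreaRect((P[:,:2]*1000).astype(np.float32)))
e=z["im"][60:140,280:365]; 
for j in (95,102,110): print(g[j,305:340:1].tolist())
```

```text
outer 395 ((677.9627075195312, -16.99217987060547), (88.4593505859375, 44.24598693847656), 4.11550760269165)
hole 83 ((655.4214477539062, -18.53261947631836), (16.407249450683594, 16.94350814819336), 2.6909430027008057)
0.03 min x [0.63273208 0.63315145 0.63384264] y [-0.0610417  -0.06038987 -0.01672042 -0.01600158] c [ 0.65559294 -0.01886529]
0.04 min x [0.63252598 0.6326971  0.63342217] y [-0.06743276 -0.06683493 -0.02319126 -0.02257538] c [ 0.65580211 -0.01879401]
0.05 min x [0.63217142 0.63224858 0.63293778] y [-0.07381708 -0.07337448 -0.02965913 -0.02914691] c [ 0.6559269  -0.01872271]
0.06 min x [0.63156464 0.63189008 0.6323888 ] y [-0.08019401 -0.07992202 -0.03612403 -0.03571553] c [ 0.65586378 -0.01866013]
0.07 min x [0.63089472 0.63136981 0.63177658] y [-0.08656293 -0.08646177 -0.04266124 -0.04228058] c [ 0.65580162 -0.01859867]
0.08 min x [0.6301617  0.63067926 0.63110119] y [-0.09304219 -0.09297219 -0.04915778 -0.04870576] c [ 0.65573977 -0.01853   ]
bright 328 ((657.0510864257812, -18.938072204589844), (13.950641632080078, 15.898423194885254), 2.6904139518737793)
[70, 69, 69, 72, 74, 67, 77, 135, 157, 157, 157, 156, 156, 156, 156, 156, 155, 155, 155, 155, 155, 154, 154, 155, 154, 104, 41, 46, 48, 52, 64, 69, 69, 69, 70]
[69, 69, 69, 70, 72, 74, 74, 133, 157, 158, 158, 157, 157, 157, 156, 156, 156, 156, 155, 156, 155, 155, 155, 154, 155, 111, 53, 47, 49, 52, 65, 70, 70, 70, 70]
[69, 71, 71, 70, 70, 74, 72, 133, 159, 158, 158, 158, 153, 150, 150, 150, 149, 149, 149, 149, 149, 144, 141, 141, 141, 105, 58, 55, 58, 52, 63, 70, 70, 70, 70]
```

Run:
```python
from h import *
goto((.6564,-.0186,.268),.071)
```

```text
shift cm [9.71 0.37 3.1 ] rot [ 0.0001  0.0005 -0.0251] F [ 0.3 -0.3 -1.4] w 0.0151
```

Emit:
apply_moves(steps=[[0, 2, 0.1, 0, 0, 0, 0], [0, 2.5, 0.1, 0, 0, 0, 0], [0, 2.5, 0.1, 0, 0, 0, 0], [0, 1.8, 0.1, 0, 0, 0, 0], [0, 0.9, 0, 0, 0, 0, -0.025], [0, 0, 0, 1, 0, 0, 0], [0, 0, 0, 1.5, 0, 0, 0], [0, 0, 0, 0.6, 0, 0, 0], [0, 0, 0, 0, 0, 0, 0], [0, 0, 0, 0, 0, 0, 0], [0, 0, 0, 0, 0, 0, 0]])

```text
time: 6.7
position: [0.6567, -0.0186, 0.2693]
eef_rot: [[0.997, 0.072, 0.002], [0.072, -0.997, -0.0], [0.002, 0.0, -1.0]]
ft_force: [0.1, 0.0, -1.3]
grip_width: 0.0152
grip_force: 78.4
```

Run:
```python
from h import *
goto((.6564,-.0186,.268),.071); s=env.sense(); p=np.array(s["position"])
C=cam("side"); im,d=grab_frame("side"); save("s2.png",cv2.resize(im[130:250,190:350],None,fx=5,fy=5,interpolation=2))
W=cloud("side",d,C)
with np.errstate(invalid="ignore"): m=(np.hypot(W[...,0]-p[0],W[...,1]-p[1])<.03)
for lo in np.arange(.175,.25,.01):
    q=W[m&(W[...,2]>lo)&(W[...,2]<lo+.01)]
    if len(q): print(round(lo,3),len(q),(q.mean(0)*1000).round(1),((q.min(0)+q.max(0))/2*1000).round(1),np.ptp(q,0)*1000)
C=cam("scene"); im,d=grab_frame("scene"); W=cloud("scene",d,C)
with np.errstate(invalid="ignore"): m=(np.hypot(W[...,0]-p[0],W[...,1]-p[1])<.03)
for lo in np.arange(.175,.25,.01):
    q=W[m&(W[...,2]>lo)&(W[...,2]<lo+.01)]
    if len(q): print(round(lo,3),len(q),(q.mean(0)*1000).round(1),((q.min(0)+q.max(0))/2*1000).round(1))
```

```text
shift cm [-0.03  0.    0.13] rot [ 0.0002 -0.0017  0.0006] F [ 0.1  0.  -1.3] w 0.0152
0.185 4 [656.1 -14.  194.3] [656.  -14.5 194.1] [4.88752817 3.46664615 1.2293353 ]
0.195 9 [655.7 -11.7 200.4] [655.7 -11.1 200.3] [9.53342481 6.85654107 7.60286792]
0.205 25 [655.7 -10.6 209.8] [655.8 -11.3 209.8] [11.96276088  9.85754915  9.04832002]
0.215 20 [656.5 -11.9 219.4] [656.2 -13.  219.9] [13.53850501  6.20659833  9.41034473]
0.225 27 [654.6 -11.3 230. ] [655.7 -13.3 230.2] [14.07733181 16.68484447  9.20352439]
0.235 22 [655.8 -11.2 239.6] [656.1 -10.9 239.6] [12.08540451  7.17899018  8.76234852]
0.245 22 [654.7  -8.4 252.7] [656.4 -14.5 250.1] [27.61379483 27.91584833  9.75071767]
0.175 12 [658.7 -21.  175.9] [657.1 -20.6 176.4]
0.185 1 [658.4 -14.4 194.8] [658.4 -14.4 194.8]
0.195 5 [659.3 -22.8 199.2] [658.5 -23.2 200.2]
0.205 23 [658.8 -21.6 209.6] [656.9 -18.3 209.7]
0.215 18 [659.  -21.5 220.1] [656.6 -19.1 219.7]
0.225 24 [658.8 -22.  230.2] [656.5 -19.3 230.3]
0.235 18 [659.9 -22.9 240.1] [656.4 -20.8 239.8]
0.245 5 [665.2 -21.8 249.4] [665.1 -19.1 249.9]
```

View pics/s2.png

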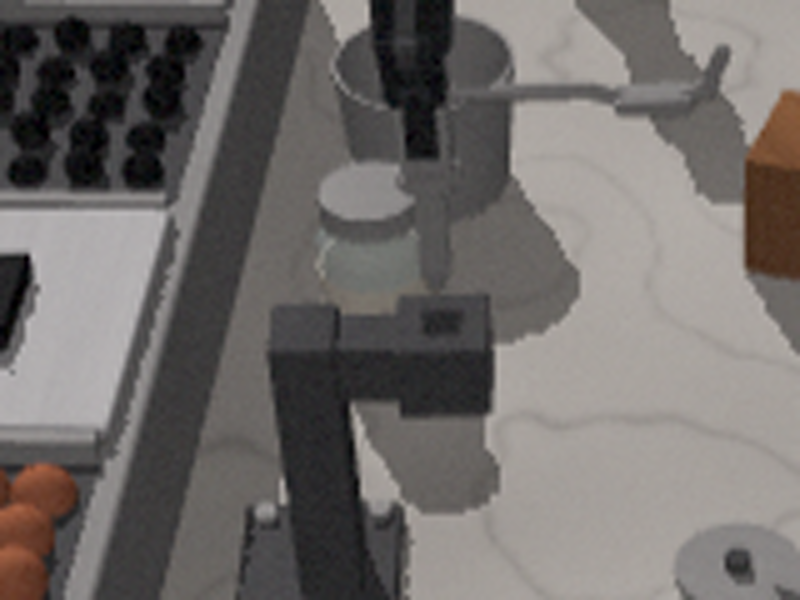

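The side crop shows the pin upright directly above the eye hole (crop pixel (440,320)), with the hook pointing away from the post. I lower it in stages.

Emit:
apply_moves(steps=[[0, -0.05, 0, 1, 0, 0, 0], [0, 0, 0, 1, 0, 0, 0], [0, 0, 0, 1, 0, 0, 0], [0, 0, 0, 0.8, 0, 0, 0], [0, 0, 0, 0.5, 0, 0, 0], [0, 0, 0, 0, 0, 0, 0], [0, 0, 0, 0, 0, 0, 0]])

```text
time: 7.5
position: [0.656, -0.0186, 0.2253]
eef_rot: [[0.997, 0.072, -0.0], [0.072, -0.997, -0.0], [-0.0, 0.0, -1.0]]
ft_force: [-0.1, -0.2, -1.8]
grip_width: 0.0151
grip_force: 78.4
```

Emit:
apply_moves(steps=[[0, 0, 0, 1, 0, 0, 0], [0, 0, 0, 1, 0, 0, 0], [0, 0, 0, 1, 0, 0, 0], [0, 0, 0, 0.6, 0, 0, 0], [0, 0, 0, 0.3, 0, 0, 0], [0, 0, 0, 0, 0, 0, 0], [0, 0, 0, 0, 0, 0, 0]])

```text
time: 8.2
position: [0.6556, -0.0186, 0.1875]
eef_rot: [[0.997, 0.072, -0.0], [0.072, -0.997, -0.0], [-0.0, 0.0, -1.0]]
ft_force: [-4.4, 0.2, 6.3]
grip_width: 0.0152
grip_force: 79.2
```

Emit:
apply_moves(steps=[[0, 0, 0, 0.1, 0, 0, 0], [0, 0, 0, 0, 0, 0, 0], [0.3, 0, 0, 0, 0, 0, 0], [0.5, 0, 0, 0, 0, 0, 0], [0.5, 0, 0, 0, 0, 0, 0], [0.5, 0, 0, 0, 0, 0, 0]])

```text
time: 8.8
position: [0.656, -0.0186, 0.1848]
eef_rot: [[0.997, 0.072, -0.0], [0.072, -0.997, 0.0], [-0.0, -0.0, -1.0]]
ft_force: [-0.8, -0.6, 0.9]
grip_width: 0.0429
grip_force: 0.0
```

Emit:
apply_moves(steps=[[0.5, 0, 0, -2, 0, 0, 0], [0.5, 0, 0, -3, 0, 0, 0], [0.5, 0, 0, -4, 0, 0, 0], [0.5, 0, 0, -3, 0, 0, 0], [0.5, -3, 0, 0, 0, 0, 0], [0.5, -4, 0, 0, 0, 0, 0], [0.5, -3, 0, 0, 0, 0, 0], [0.5, 0, 0, 0, 0, 0, 0], [0.5, 0, 0, 0, 0, 0, 0]])

```text
time: 9.7
position: [0.5563, -0.026, 0.3057]
eef_rot: [[0.997, 0.071, 0.001], [0.071, -0.997, -0.0], [0.001, 0.001, -1.0]]
ft_force: [-0.5, -0.8, 0.1]
grip_width: 0.0427
grip_force: 0.0
```

Run:
```python
from h import *
s=env.sense(); print(s["time"],s["position"])
C=cam("wrist"); im,d=grab_frame("wrist"); save("w3.png",im); W=cloud("wrist",d,C); np.savez("/tmp/w3",im=im,d=d,W=W)
a=.071; ux=np.array([np.cos(a),np.sin(a)]); uy=np.array([-ux[1],ux[0]])
with np.errstate(invalid="ignore"):
  q=np.stack([(W[...,:2]-[.6558,-.0186])@ux,(W[...,:2]-[.6558,-.0186])@uy,W[...,2]],-1)*1000
  for nm,x0,x1 in[("block",-13,13),("bar",-70,-20),("saddle",-118,-88),("tip",-145,-124)]:
    m=(q[...,0]>x0)&(q[...,0]<x1)&(abs(q[...,1])<25)&(q[...,2]>(200 if nm!="block" else 225))&(q[...,2]<260); p=q[m]
    if len(p): print(nm,len(p),np.percentile(p,[2,50,98],axis=0).round(1).tolist())
C=cam("side"); im,d=grab_frame("side"); W=cloud("side",d,C)
with np.errstate(invalid="ignore"):
  q=np.stack([(W[...,:2]-[.6558,-.0186])@ux,(W[...,:2]-[.6558,-.0186])@uy,W[...,2]],-1)*1000
  for nm,x0,x1 in[("block",-13,13),("bar",-70,-20),("saddle",-118,-88),("tip",-145,-124)]:
    m=(q[...,0]>x0)&(q[...,0]<x1)&(abs(q[...,1])<25)&(q[...,2]>(200 if nm!="block" else 172))&(q[...,2]<260); p=q[m]
    if len(p): print(nm,len(p),np.percentile(p,[2,50,98],axis=0).round(1).tolist())
```

```text
9.7 [ 0.55625509 -0.02597191  0.30568207]
block 1219 [[-12.7, -7.7, 238.2], [-0.9, -0.2, 241.0], [10.4, 7.3, 242.5]]
bar 847 [[-68.9, -3.7, 218.0], [-43.7, -0.2, 220.5], [-20.7, 3.3, 222.2]]
saddle 804 [[-117.3, -7.7, 213.8], [-103.1, -0.2, 215.2], [-88.7, 7.2, 216.7]]
tip 303 [[-136.6, -4.0, 217.2], [-129.9, -0.3, 230.2], [-124.3, 3.5, 239.3]]
block 304 [[-12.1, -3.8, 173.0], [-0.4, 8.2, 209.5], [11.3, 15.3, 241.2]]
bar 69 [[-68.2, -4.0, 213.9], [-47.3, 3.2, 217.1], [-21.8, 10.2, 222.0]]
saddle 82 [[-117.0, -7.6, 205.7], [-103.0, 5.7, 211.8], [-88.8, 11.0, 216.5]]
tip 34 [[-137.9, -2.7, 215.1], [-130.8, 4.3, 227.5], [-126.1, 7.8, 237.0]]
```

View pics/w3.png

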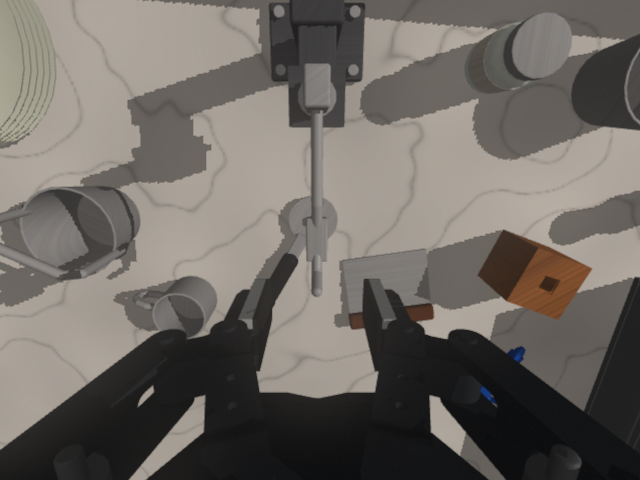

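The hook is seated: the wrist picture shows the collar on the eye at (318,95), and the arm points away from the post to the tip at (317,290). Now to the pail.

Run:
```python
from h import *
print(np.round(env.sense()["joints"],2)); goto((.47,.18,.33),1.16)
```

```text
[ 0.25  0.32 -0.32  1.33  0.1   1.5  -1.56]
shift cm [ -7.23 -21.15  -2.47] rot [ 4.0000e-04 -1.1000e-03 -1.0881e+00] F [ 0.2 -1.1 -0.6] w 0.0426
```

Emit:
apply_moves(steps=[[1, -1.4, -4.2, -0.5, 0, 0, 0], [1, -1.4, -4.2, -0.5, 0, 0, 0], [1, -1.4, -4.2, -0.5, 0, 0, 0], [1, -1.5, -4.2, -0.5, 0, 0, 0], [1, -1.5, -4.2, -0.5, 0, 0, -0.14], [1, 0, 0, 0, 0, 0, -0.14], [1, 0, 0, 0, 0, 0, -0.14], [1, 0, 0, 0, 0, 0, -0.14], [1, 0, 0, 0, 0, 0, -0.14], [1, 0, 0, 0, 0, 0, -0.14], [1, 0, 0, 0, 0, 0, -0.14], [1, 0, 0, 0, 0, 0, -0.11]])

```text
time: 11.0
position: [0.4705, 0.1792, 0.3301]
eef_rot: [[0.393, 0.92, -0.0], [0.92, -0.393, 0.002], [0.001, -0.001, -1.0]]
ft_force: [-0.2, -0.5, -0.5]
grip_width: 0.0855
grip_force: 0.0
```

Emit:
apply_moves(steps=[[1, 0, 0, 0, 0, 0, 0], [1, 0, 0, 0, 0, 0, 0]])

```text
time: 11.2
position: [0.4701, 0.1789, 0.3301]
eef_rot: [[0.4, 0.917, -0.0], [0.917, -0.4, 0.001], [0.001, -0.001, -1.0]]
ft_force: [0.3, 0.1, -0.2]
grip_width: 0.0853
grip_force: 0.0
```

Run:
```python
from h import *
s=env.sense(); print(s["time"],s["position"],np.round(s["joints"],2))
C=cam("wrist"); im,d=grab_frame("wrist"); save("w4.png",im); W=cloud("wrist",d,C); np.savez("/tmp/w4",im=im,d=d,W=W)
r=silhouettes("wrist","pail")[:2]; print([(x["score"],x["at"]) for x in r])
with np.errstate(invalid="ignore"):
  for lo,hi in[(.147,.16),(.15,.16),(.074,.084)]:
    m=(np.hypot(W[...,0]-.498,W[...,1]-.262)<.08)&(W[...,2]>lo)&(W[...,2]<hi); p=W[m]
    v=np.linalg.svd(p[:,:2]-p[:,:2].mean(0))[2][0]
    print(len(p),p.mean(0),np.arctan2(v[1],v[0]),cv2.minAreaRect(p[:,:2].astype(np.float32)*1000))
goto((.498,.262,.2),1.16)
```

```text
11.2 [0.47007393 0.17885632 0.33012452] [ 0.07  0.23 -0.59  1.42  0.12  1.53 -0.92]
[(0.65, [120.0, 308.3])]
1274 [0.49700877 0.26056684 0.15483668] -1.9807908878825675 ((495.7076721191406, 258.6505432128906), (107.44915771484375, 9.737807273864746), 66.35346984863281)
1236 [0.49697506 0.26048403 0.1550377 ] -1.9806069136512974 ((495.3628845214844, 257.86322021484375), (102.95136260986328, 9.737807273864746), 66.35346984863281)
1210 [0.49750105 0.26194913 0.07968203] 2.738219491411017 ((495.96258544921875, 258.2978210449219), (108.36872863769531, 108.28307342529297), 21.168781280517578)
shift cm [ 8.76 -0.73 13.02] rot [-0.0003 -0.0003  0.0004] F [-0.2 -0.2  0.2] w 0.0855
```

View pics/w4.png

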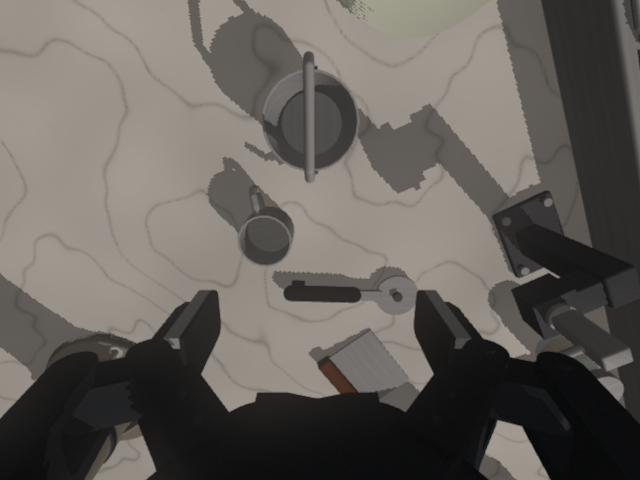

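Pail picture: the bar runs from (308,55) to (310,180), aligned with the tool's x axis. The cup is at (265,235), clear of the grasp. I grasp the near half of the bar, 30 mm off the middle.

Emit:
apply_moves(steps=[[0.6, 2.7, -0.4, 0, 0, 0, 0], [0.6, 2.6, -0.4, 1, 0, 0, 0], [0.6, 0, 0, 4, 0, 0, 0], [0.6, 0, 0, 4, 0, 0, 0], [0.6, 0, 0, 4, 0, 0, 0], [0.6, 0, 0, 3, 0, 0, 0], [0.6, 0, 0, 2.2, 0, 0, 0], [0.6, 0, 0, 1.2, 0, 0, 0], [0.6, 0, 0, 0, 0, 0, 0], [0.6, 0, 0, 0, 0, 0, 0], [0.6, 0, 0, 0, 0, 0, 0]])

```text
time: 12.4
position: [0.4843, 0.2311, 0.1379]
eef_rot: [[0.398, 0.917, 0.003], [0.917, -0.398, 0.001], [0.003, 0.002, -1.0]]
ft_force: [0.2, -0.3, 0.4]
grip_width: 0.0511
grip_force: 0.0
```

Run:
```python
from h import *
goto((.484,.231,.132),1.16)
```

```text
shift cm [-0.02 -0.02  0.59] rot [ 0.0022 -0.0025  0.0016] F [ 0.2 -0.3  0.4] w 0.0511
```

Emit:
apply_moves(steps=[[0.6, 0, 0, 0.4, 0, 0, 0], [0.6, 0, 0, 0, 0, 0, 0], [0, 0, 0, 0, 0, 0, 0], [0, 0, 0, 0, 0, 0, 0], [0, 0, 0, 0, 0, 0, 0], [0, 0, 0, 0, 0, 0, 0], [0, 0, 0, 0, 0, 0, 0]], squeeze=100)

```text
time: 13.1
position: [0.4836, 0.2301, 0.1326]
eef_rot: [[0.398, 0.917, 0.001], [0.917, -0.398, -0.0], [0.0, 0.001, -1.0]]
ft_force: [0.7, -1.0, 0.8]
grip_width: 0.0067
grip_force: 97.7
```

Emit:
apply_moves(steps=[[0, 0, 0, -1, 0, 0, 0], [0, 0, 0, -2, 0, 0, 0], [0, 0, 0, -2.5, 0, 0, 0], [0, 0, 0, -2.5, 0, 0, 0], [0, 0, 0, -1.9, 0, 0, 0], [0, 0, 0, -0.8, 0, 0, 0], [0, 0, 0, 0, 0, 0, 0], [0, 0, 0, 0, 0, 0, 0]])

```text
time: 13.9
position: [0.4824, 0.2299, 0.2382]
eef_rot: [[0.397, 0.918, -0.002], [0.918, -0.397, -0.001], [-0.002, -0.001, -1.0]]
ft_force: [-0.1, -0.7, -2.9]
grip_width: 0.0067
grip_force: 98.0
```

Run:
```python
from h import *
s=env.sense(); print(s["grip_force"],s["position"])
C=cam("scene"); im,d=grab_frame("scene"); W=cloud("scene",d,C)
for n in["side","scene"]:
  C=cam(n); im,d=grab_frame(n); W=cloud(n,d,C)
  with np.errstate(invalid="ignore"): m=(np.hypot(W[...,0]-.496,W[...,1]-.259)<.075)
  for lo,hi in((.178,.2),(.245,.268)):
    p=W[m&(W[...,2]>lo)&(W[...,2]<hi)]
    if len(p)<5: continue
    u=(p[:,:2]-[.496,.2585])@[.399,.917]; w=(p[:,:2]-[.496,.2585])@[.917,-.399]; k=u>-.005
    print(n,lo,len(p),"slope z/u",np.polyfit(u[k],p[k,2],1),"range u",u.min(),u.max(),"mid w",np.median(w[k]))
# bar middle now -> approach point, bracket frame x=-180
a=.071; ux=np.array([np.cos(a),np.sin(a)]); uy=np.array([-ux[1],ux[0]])
t=np.array([.6558,-.0186])-.18*ux-.03*uy; print(t); goto((*t,s["position"][2]),a+np.pi/2)
```

```text
97.95500177890062 [0.48237477 0.22988888 0.23816152]
side 0.178 420 slope z/u [0.04288967 0.1820972 ] range u -0.056772538435654565 0.06138971561235609 mid w -0.005285652848588334
side 0.245 332 slope z/u [-0.11127558  0.259634  ] range u -0.03888749383942506 0.060005665146628744 mid w -0.002707679185309385
scene 0.178 214 slope z/u [0.0409699  0.18335815] range u -0.06169011789579925 0.05586427889368371 mid w -0.014953475530673646
scene 0.245 142 slope z/u [-0.15881894  0.2620837 ] range u -0.059247085926278795 0.05554892611686755 mid w 0.0017812000125935119
[ 0.47838171 -0.06129368]
shift cm [-26.87  11.21   0.  ] rot [-0.0025  0.0017 -0.4799] F [-0.7  0.4 -2.9] w 0.0067
```

Emit:
apply_moves(steps=[[0, 0, 0, 0, 0, 0, -0.1], [0, 0, 0, 0, 0, 0, -0.14], [0, 0, 0, 0, 0, 0, -0.14], [0, 0, 0, 0, 0, 0, -0.1], [0, -2, -0.6, 0, 0, 0, 0], [0, -3, -0.8, 0, 0, 0, 0], [0, -4, -0.8, 0, 0, 0, 0], [0, -4, -0.8, 0, 0, 0, 0], [0, -4, -0.8, 0, 0, 0, 0], [0, -4, -0.8, 0, 0, 0, 0], [0, -3.5, -0.4, 0, 0, 0, 0], [0, -2.5, 0, 0, 0, 0, 0]])

```text
time: 15.25
position: [0.4512, -0.046, 0.2386]
eef_rot: [[-0.067, 0.998, -0.002], [0.998, 0.067, -0.002], [-0.002, -0.002, -1.0]]
ft_force: [0.3, 0.5, -2.5]
grip_width: 0.0065
grip_force: 97.9
```

Emit:
apply_moves(steps=[[0, -1.8, 0, 0, 0, 0, 0], [0, 0, 0, 0, 0, 0, 0], [0, 0, 0, 0, 0, 0, 0], [0, 0, 0, 0, 0, 0, 0]])

```text
time: 15.65
position: [0.4536, -0.0584, 0.2391]
eef_rot: [[-0.074, 0.997, -0.0], [0.997, 0.074, 0.001], [0.001, -0.0, -1.0]]
ft_force: [0.1, -0.3, -3.1]
grip_width: 0.0065
grip_force: 97.8
```

Run:
```python
from h import *
s=env.sense(); print(s["grip_force"],s["position"],np.round(s["joints"],2))
a=.071; ux=np.array([np.cos(a),np.sin(a)]); uy=np.array([-ux[1],ux[0]])
for n in["wrist","side","scene"]:
  C=cam(n); im,d=grab_frame(n); W=cloud(n,d,C)
  if n=="side": save("s5.png",cv2.resize(im[100:280,190:450],None,fx=3,fy=3,interpolation=2))
  q=np.stack([(W[...,:2]-[.6558,-.0186])@ux,(W[...,:2]-[.6558,-.0186])@uy,W[...,2]],-1)*1000
  with np.errstate(invalid="ignore"):
    m=(abs(q[...,0]+203)<20)&(q[...,1]>-8)&(q[...,1]<40)&(q[...,2]>235)&(q[...,2]<275); p=q[m]
    if len(p)>5: print(n,"bar",len(p),"z(y)",np.polyfit(p[:,1],p[:,2],1),"x(y)",np.polyfit(p[:,1],p[:,0],1),"zmax",p[:,2].max())
    m=(abs(q[...,0]+203)<75)&(abs(q[...,1])<75)&(q[...,2]>160)&(q[...,2]<205)&(q[...,2]>0); p=q[m]
    if len(p)>5: print(n,"rim",len(p),np.percentile(p,[1,50,99],axis=0).round(0).tolist())
t=np.array([.6558,-.0186])-.1033*ux-.03*uy; goto((*t,s["position"][2]),a+np.pi/2)
```

```text
97.82368107698858 [ 0.45356187 -0.05836435  0.23910666] [ 0.57  0.15 -0.54  1.72  0.08  1.3   0.09]
wrist bar 3179 z(y) [-7.85422036e-03  2.61735663e+02] x(y) [-4.9120835e-03 -2.0494048e+02] zmax 264.4348230508457
wrist rim 9071 [[-257.0, -44.0, 160.0], [-197.0, -1.0, 179.0], [-152.0, 57.0, 189.0]]
side bar 55 z(y) [-7.29785928e-03  2.59600332e+02] x(y) [ 4.90104043e-03 -2.04007195e+02] zmax 263.0828466949461
side rim 835 [[-256.0, -47.0, 160.0], [-202.0, -4.0, 176.0], [-152.0, 68.0, 202.0]]
scene rim 517 [[-256.0, -55.0, 160.0], [-201.0, 5.0, 177.0], [-151.0, 59.0, 203.0]]
shift cm [-0.43 10.11  0.02] rot [ 0.     -0.0003  0.0028] F [-0.4 -0.3 -2.4] w 0.0063
```

View pics/s5.png

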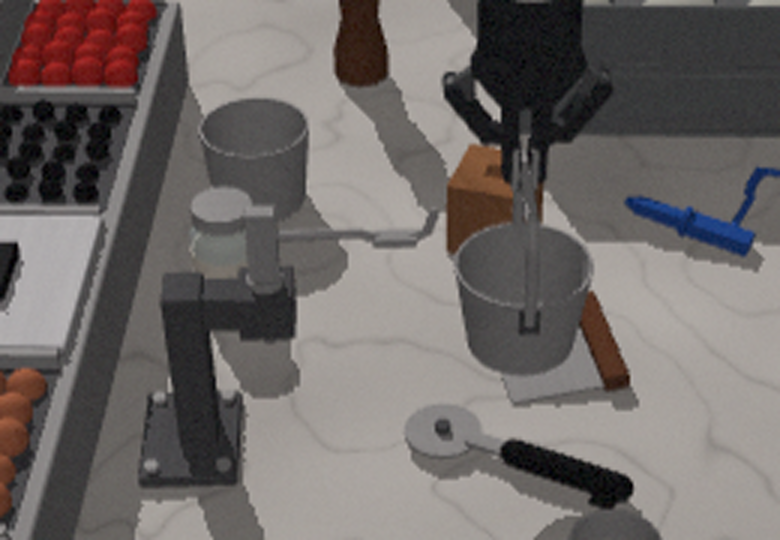

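The side crop shows the pail level in the gripper at (525,290), with its rim below and its bar above the hook tip at (433,215). Now I slide it onto the hook.

Emit:
apply_moves(steps=[[0, -0.4, 0.5, 0, 0, 0, 0], [0, 0, 1.3, 0, 0, 0, 0], [0, 0, 2, 0, 0, 0, 0], [0, 0, 2, 0, 0, 0, 0], [0, 0, 2, 0, 0, 0, 0], [0, 0, 1.5, 0, 0, 0, 0], [0, 0, 0.8, 0, 0, 0, 0], [0, 0, 0, 0, 0, 0, 0], [0, 0, 0, 0, 0, 0, 0], [0, 0, 0, 0, 0, 0, 0]])

```text
time: 16.8
position: [0.554, -0.0575, 0.2394]
eef_rot: [[-0.071, 0.997, -0.001], [0.997, 0.071, -0.001], [-0.0, -0.001, -1.0]]
ft_force: [0.2, 0.7, -3.4]
grip_width: 0.0068
grip_force: 97.9
```

Run:
```python
from h import *
s=env.sense(); print(s["position"])
a=.071; ux=np.array([np.cos(a),np.sin(a)]); uy=np.array([-ux[1],ux[0]])
for n in["wrist","side"]:
  C=cam(n); im,d=grab_frame(n); W=cloud(n,d,C)
  q=np.stack([(W[...,:2]-[.6558,-.0186])@ux,(W[...,:2]-[.6558,-.0186])@uy,W[...,2]],-1)*1000
  with np.errstate(invalid="ignore"):
    for nm,x,z0,z1,y0,y1 in(("bar",-103,248,275,-8,40),("tip",-132,225,245,-12,12),("block",0,232,246,-15,15)):
      p=q[(abs(q[...,0]-x)<14)&(q[...,1]>y0)&(q[...,1]<y1)&(q[...,2]>z0)&(q[...,2]<z1)]
      if len(p)>5: print(n,nm,len(p),np.percentile(p,[2,50,98],axis=0).round(1).tolist())
t=np.array([.6558,-.0186])-.1033*ux-.03*uy; goto((*t,s["position"][2]),a+np.pi/2)
```

```text
[ 0.55400405 -0.05752292  0.23935089]
wrist bar 3317 [[-109.3, -6.8, 258.4], [-104.4, 17.8, 261.9], [-99.7, 39.2, 263.6]]
wrist tip 425 [[-137.6, -3.3, 225.4], [-132.1, 0.7, 235.8], [-127.7, 3.5, 239.6]]
wrist block 2287 [[-13.0, -7.4, 232.8], [-3.5, 0.9, 240.8], [9.8, 7.6, 242.2]]
side bar 51 [[-108.3, -6.4, 257.4], [-103.8, 18.1, 260.1], [-99.2, 38.7, 264.2]]
side tip 20 [[-137.9, -0.9, 227.1], [-133.1, 3.2, 232.0], [-128.4, 8.4, 237.2]]
side block 65 [[-11.8, -4.4, 232.4], [-0.0, 6.8, 238.6], [11.3, 10.9, 242.3]]
shift cm [0.17 0.09 0.02] rot [-0.0002  0.0006 -0.0003] F [ 0.2  0.7 -2.5] w 0.0067
```

Emit:
apply_moves(steps=[[0, 0.1, 0.05, 0.7, 0, 0, 0], [0, 0, 0, 1, 0, 0, 0], [0, 0, 0, 1, 0, 0, 0], [0, 0, 0, 0.6, 0, 0, 0], [0, 0, 0, 0.2, 0, 0, 0], [0, 0, 0, 0.1, 0, 0, 0], [0, 0, 0, 0, 0, 0, 0], [0, 0, 0, 0, 0, 0, 0]])

```text
time: 17.7
position: [0.5555, -0.0562, 0.2037]
eef_rot: [[-0.071, 0.997, 0.001], [0.997, 0.071, -0.0], [-0.0, 0.001, -1.0]]
ft_force: [-0.5, -0.0, -3.0]
grip_width: 0.0066
grip_force: 97.9
```

Emit:
apply_moves(steps=[[0, 0, 0, 0.1, 0, 0, 0], [0, 0, 0, 0.1, 0, 0, 0], [0, 0, 0, 0, 0, 0, 0], [0, 0, 0, 0, 0, 0, 0]])

```text
time: 18.1
position: [0.5551, -0.0563, 0.2013]
eef_rot: [[-0.071, 0.997, -0.0], [0.997, 0.071, -0.0], [-0.0, -0.0, -1.0]]
ft_force: [0.3, -0.1, -2.6]
grip_width: 0.0066
grip_force: 98.0
```

Emit:
apply_moves(steps=[[0, 0, 0, 0.1, 0, 0, 0], [0, 0, 0, 0.05, 0, 0, 0], [0, 0, 0, 0, 0, 0, 0], [0, 0, 0, 0, 0, 0, 0]])

```text
time: 18.5
position: [0.5551, -0.0563, 0.1998]
eef_rot: [[-0.071, 0.997, -0.0], [0.997, 0.071, -0.0], [-0.0, -0.0, -1.0]]
ft_force: [0.5, -0.6, -2.6]
grip_width: 0.0067
grip_force: 98.1
```

Run:
```python
from h import *
a=.071; ux=np.array([np.cos(a),np.sin(a)]); uy=np.array([-ux[1],ux[0]])
for n in["wrist","side"]:
  C=cam(n); im,d=grab_frame(n); W=cloud(n,d,C)
  if n=="side": save("s6.png",cv2.resize(im[130:290,220:420],None,fx=4,fy=4,interpolation=2))
  q=np.stack([(W[...,:2]-[.6558,-.0186])@ux,(W[...,:2]-[.6558,-.0186])@uy,W[...,2]],-1)*1000
  with np.errstate(invalid="ignore"):
    for nm,x,w,z0,z1,y0,y1 in(("bar",-103,5,212,240,-10,40),("pad",-103,16,200,240,-8,8),("tip",-132,8,225,245,-12,12),("block",0,14,232,246,-15,15)):
      p=q[(abs(q[...,0]-x)<w)&(q[...,1]>y0)&(q[...,1]<y1)&(q[...,2]>z0)&(q[...,2]<z1)]
      if len(p)>5: print(n,nm,len(p),np.percentile(p,[2,50,98],axis=0).round(1).tolist(), np.polyfit(p[:,1],p[:,2],1).round(2) if nm=="bar" else "")
```

```text
wrist bar 3314 [[-107.8, -8.8, 219.2], [-103.2, 17.0, 222.4], [-98.6, 39.3, 224.0]] [ -0.  222.2]
wrist pad 2987 [[-118.3, -7.5, 209.4], [-103.2, 0.7, 213.8], [-88.0, 7.6, 223.8]] 
wrist tip 696 [[-138.7, -3.3, 225.2], [-133.6, 1.0, 233.6], [-129.3, 3.6, 236.8]] 
wrist block 3333 [[-13.9, -7.4, 232.5], [-6.7, 1.2, 240.9], [4.5, 7.8, 242.4]] 
side bar 57 [[-107.7, -5.9, 216.1], [-102.9, 12.6, 220.1], [-98.2, 38.6, 223.8]] [ -0.   220.23]
side pad 60 [[-118.6, -5.2, 201.8], [-103.2, 2.6, 212.0], [-88.9, 7.9, 223.6]] 
side tip 16 [[-137.7, -2.1, 226.0], [-133.2, 5.6, 231.5], [-130.8, 9.2, 234.8]] 
side block 65 [[-13.5, -4.9, 232.2], [-2.5, 4.2, 237.9], [9.2, 13.9, 242.1]]
```

View pics/s6.png

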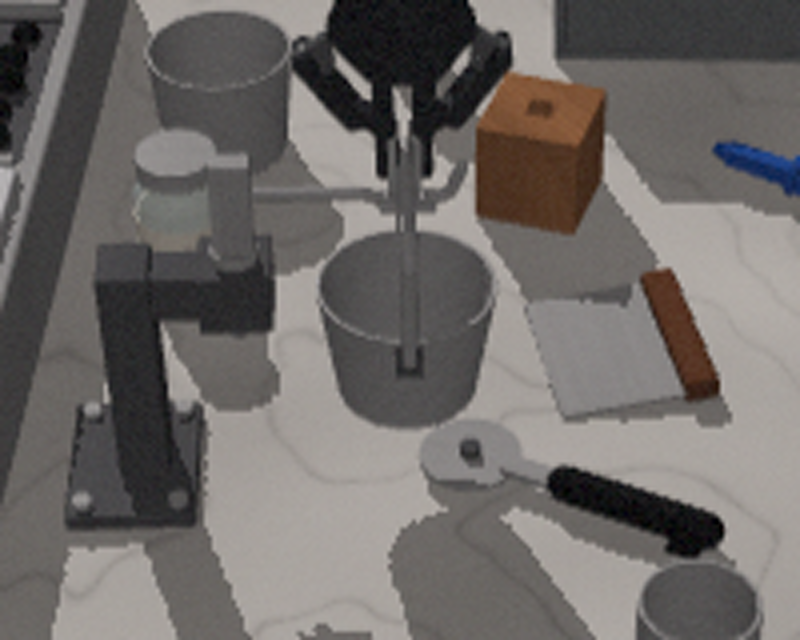

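The side crop shows the bar over the saddle at (405,195), inside the upturned tip. The hook is starting to take up its slack. I go a little lower, then release.

Emit:
apply_moves(steps=[[0, 0, 0, 0.1, 0, 0, 0], [0, 0, 0, 0.1, 0, 0, 0], [0, 0, 0, 0.1, 0, 0, 0], [0, 0, 0, 0, 0, 0, 0], [0, 0, 0, 0, 0, 0, 0]])

```text
time: 19.1
position: [0.5552, -0.0563, 0.1969]
eef_rot: [[-0.071, 0.997, 0.0], [0.997, 0.071, -0.0], [-0.0, 0.0, -1.0]]
ft_force: [-0.4, -0.0, -0.4]
grip_width: 0.0065
grip_force: 98.3
```

Emit:
apply_moves(steps=[[0.15, 0, 0, 0, 0, 0, 0], [0.2, 0, 0, 0, 0, 0, 0], [0.3, 0, 0, 0, 0, 0, 0], [0.45, 0, 0, 0, 0, 0, 0], [0.45, 0, 0, 0, 0, 0, 0], [0.45, 0, 0, 0, 0, 0, 0], [0.45, 0, 0, 0, 0, 0, 0]], squeeze=20)

```text
time: 19.8
position: [0.5551, -0.0563, 0.1968]
eef_rot: [[-0.071, 0.997, 0.0], [0.997, 0.071, -0.0], [-0.0, -0.0, -1.0]]
ft_force: [0.8, 0.3, -0.8]
grip_width: 0.0383
grip_force: 0.0
```

Emit:
apply_moves(steps=[[0.45, 0, 0, -1, 0, 0, 0], [0.45, 0, 0, -2, 0, 0, 0], [0.45, 0, 0, -3, 0, 0, 0], [0.45, 0, 0, -4, 0, 0, 0], [0.45, 0, 0, -4, 0, 0, 0], [0.45, -4, 0, 0, 0, 0, 0], [0.45, -4, 0, 0, 0, 0, 0], [0.45, -2, 0, 0, 0, 0, 0], [0.45, 0, 0, 0, 0, 0, 0], [0.45, 0, 0, 0, 0, 0, 0], [0.45, 0, 0, 0, 0, 0, 0], [0.45, 0, 0, 0, 0, 0, 0]])

```text
time: 21.0
position: [0.5624, -0.1539, 0.3373]
eef_rot: [[-0.074, 0.997, 0.001], [0.997, 0.074, 0.001], [0.001, 0.001, -1.0]]
ft_force: [-0.1, -0.1, 0.4]
grip_width: 0.0386
grip_force: 0.0
```

Run:
```python
from h import *
s=env.sense(); print(s["time"],s["ft_force"])
a=.071; ux=np.array([np.cos(a),np.sin(a)]); uy=np.array([-ux[1],ux[0]])
for i in range(2):
  n="side"; C=cam(n); im,d=grab_frame(n); W=cloud(n,d,C)
  if i: save("s7.png",cv2.resize(im[130:290,220:420],None,fx=4,fy=4,interpolation=2))
  q=np.stack([(W[...,:2]-[.6558,-.0186])@ux,(W[...,:2]-[.6558,-.0186])@uy,W[...,2]],-1)*1000
  with np.errstate(invalid="ignore"):
    for nm,x,w,z0,z1,y0,y1 in(("bar",-103,9,212,240,10,40),("tip",-132,8,225,245,-12,12),("block",0,14,232,246,-15,15),("rim",-103,70,138,156,-65,65)):
      p=q[(abs(q[...,0]-x)<w)&(q[...,1]>y0)&(q[...,1]<y1)&(q[...,2]>z0)&(q[...,2]<z1)]
      if len(p)>5: print(n,nm,len(p),np.percentile(p,[2,50,98],axis=0).round(1).tolist())
```

```text
21.0 [-0.0657276  -0.10441427  0.36697425]
side bar 33 [[-107.3, 11.1, 214.3], [-102.7, 25.2, 217.7], [-99.8, 39.8, 220.8]]
side tip 8 [[-137.9, 1.1, 225.1], [-135.5, 3.3, 226.4], [-133.4, 7.2, 229.3]]
side block 62 [[-13.8, -7.4, 232.3], [-2.6, 5.0, 238.7], [6.9, 12.7, 242.4]]
side rim 248 [[-155.2, -51.6, 138.2], [-101.3, 11.1, 142.2], [-51.1, 62.0, 151.3]]
side bar 29 [[-107.2, 11.9, 214.4], [-102.6, 24.1, 217.8], [-99.8, 39.1, 220.7]]
side block 62 [[-13.9, -7.8, 233.5], [-2.4, 6.9, 238.7], [6.8, 12.9, 243.3]]
side rim 253 [[-155.1, -51.3, 138.3], [-102.6, 11.9, 142.0], [-51.1, 62.4, 153.2]]
```

View pics/s7.png

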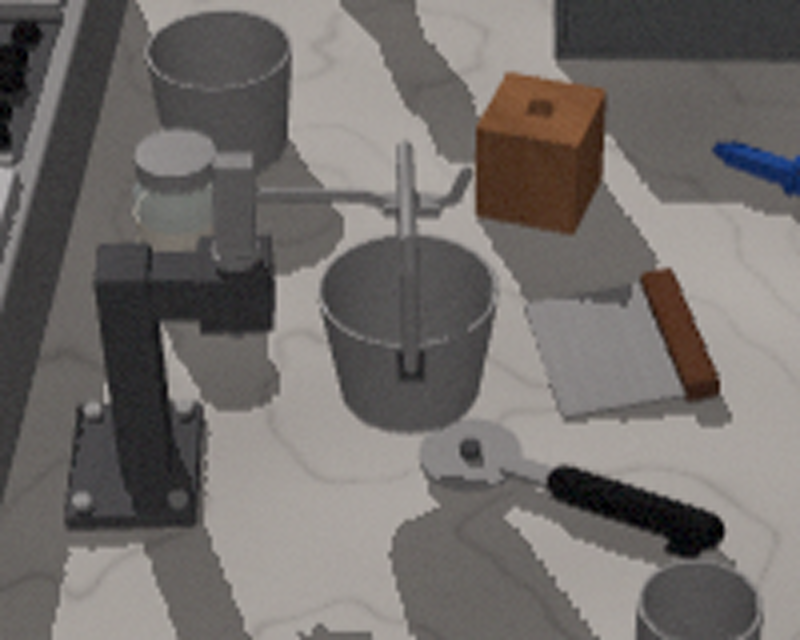

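The side crop shows the pail hanging at rest on the saddle at (405,195), clear of the counter and with the gripper away. Nothing else has moved, so I hand it in.

```bash
python3 -c "
from station import env
print(env.sign_off())"
```

```text
the job is handed in; nothing more can be done
None
```

The job is handed in, with no verdict returned: the hook arm is in the bracket's eye on its collar, pointing away from the post and leaning slightly under load, and the pail hangs free on it with the gripper clear.

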